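# Turn the blue dessert bowl the right way up on the cake board

## Robot

A 7-joint arm with a two-finger parallel gripper is mounted at the origin on a cart in front of the work surface, level with it; the furniture and walls round the work are solid. World frame = base frame: x ahead of the robot, y to its left, z up, the work surface at z = 0. Lengths are in m, angles in rad, forces in N, time in s.
With the tool pointing down it reaches from about 0.4 to 0.875 m from the base axis. Payload 19.3 kg.
Tool frame: the origin (TCP) lies between the finger pads; the fingertips stand 17 mm ahead of it and the grasp point (between the pads) lies 2 mm behind it; z points along the fingers, x is the direction in which the jaws open and shut, and the axes are right-handed (so a half turn about z gives the same grasp; the last joint's range is limited). The gripper opens to 85 mm and grips with 20 to 120 N. Pads are 22 mm wide; open, the fingers measure 114 mm over their backs; the gripper's body (76 mm by 85 mm) begins 54 mm behind the grasp point. The pads swing forward as they close: fully open they stand 13 mm farther back than shut.
Start: joints at [-1.225, 0.521, -0.036, 1.599, 0.021, 1.021, -0.113], TCP at [0.252, 0.572, 0.248] pointing down, gripper open.
Joint ranges: [-2.91, 2.91], [-0.3, 2.13], [-1.5, 1.42], [0.17, 2.43], [-1.26, 4.41], [0.16, 1.93], [-2.52, 2.52]. Speed limits (rad/s): [1.89, 1.89, 2.39, 2.39, 3.01, 3.01, 3.01].

## Interface

Orientations are given as [roll, pitch, yaw] about the fixed x, y, z axes, in that order (R = Rz(yaw) Ry(pitch) Rx(roll)).
In Python, from workcell import bot gives the robot as it stands. The module is installed in compiled form; this text tells all that it offers.
- The arm moves only by the tool arm_command, never from a script. Its argument "targets" is a list of rows, each a list of 6 numbers: the shift along the tool's x, y, z in mm, then the turn, a rotation vector about the tool's x, y, z in degrees. In form: [[x, y, z, wx, wy, wz], ...]. A call has 1 to 8 rows; each row shifts and turns the pose as measured when the row begins, along the tool's axes as they then stand; what a row does not reach is not made up. A row lasts 1/10 s, in which the tool goes at most 50 mm and 8.59 degrees, less where a joint would pass 70% of its speed; a pose out of reach is approached as far as the arm can. A call is refused whole if a number of a shift passes 50 or a number of a turn 8.59, either way. A call with a gripper value outside its range is refused whole. "grip" is the opening in per cent of the stroke, from 0 (shut) to 100 (fully open), set as the call begins (left out, the last holds). The fingers move at their own pace and stop on an object; "grip_force" is the grip in N (left out, the last holds). Time passes only in rows, so rows that do not move let the fingers close. It gives the time, the measured TCP pose, the force and the opening at its end, in the units of the state.
- bot.observe(): the state, without advancing time (a new reading comes with each control period).
- bot.grab_frame(name): name is "scene" or "top"; returns a dict with "color" (384x512x3 uint8, red, green, blue), "depth" (384x512 float32, m along the optical axis (not along the pixel's ray), 0 where there is no reading), "fov_y" (degrees; the focal length in pixels is half the picture's height over the tangent of half this angle, whatever the lens; pixels are square), "cx", "cy" (the principal point, pixels), "R" (3x3) and "t" (3): a world point X has camera coordinates R X + t. Camera axes: x right, y down, z forward; pixel columns grow to the right and rows downward; lengths in m; the calibration is good to about 2 mm. A picture is of the moment at which its call begins.
- bot.job_done(): hands the job in, once; it reports no verdict.
The state is a dict: "clock": time; "qpos": joint angles; "qd": joint speeds; "joint_efforts": joint torques, N m; "position": TCP position; "tool_rot": TCP orientation; "force": force on the tool from outside, world axes, zero at the start; "moment": the same for the moment, N m; "grip_width": finger opening in m.
Only numpy, scipy, OpenCV 4.12 (cv2) and the standard library are available. Lean on these libraries where they do the work, as an engineer would, in place of code of your own. Each camera call takes 0.05 s, during which the arm holds its last target. There are 200 camera calls.

## Task

Both dessert bowls have been left upside down on the table. Turn the blue one the right way up and leave it standing on its foot on the square cake board, near the middle, ready for a fig. Set it down rather than dropping or throwing it, and leave the white bowl where it is, upside down.

Things in the scene. Friction and masses are not known exactly. Their poses are not given: they have to be found in the camera images.
- blue_bowl: Loose blue ceramic bowl, 0.2 kg, 54 mm high: rim 100 mm across, 4 mm wall, straight-sided solid foot 50 mm across and 16 mm high, to be gripped across. Origin: centre of the foot's underside; z points out of the mouth. Starts mouth-down: foot uppermost, origin 54 mm up. Weight near the foot: let go on its rim's edge with the mouth 20 deg below level or higher, it rocks onto its foot.
- white_bowl: White ceramic dessert bowl of the same shape, size and axes, also mouth-down on the table; not to be moved.
- board: Flat square cake board, pale wood colour, 208 x 208 mm and 9 mm thick, lying on the table and fixed to it. Origin: centre of its underside; x and y along its edges, z up; its upper face is 9 mm above the table.
There are look-alikes about, which are no part of the job. What is shaped like the blue_bowl but pink or yellow is not meant.

How it is judged:
At the end, for the whole second after the job is handed in: The blue bowl stands still and released on its foot on the cake board, mouth up within 10 degrees, its centre within 80 mm of the board's centre along each edge direction (so the foot is wholly on the board); the white bowl is within 20 mm of where it was (angle between blue_bowl's own z axis and vertical below 0.17 rad and x of blue_bowl in the frame of board between -0.08 and 0.08 m and y of blue_bowl in the frame of board between -0.08 and 0.08 m and z of blue_bowl in the frame of board between 0.002 and 0.016 m and linear speed of blue_bowl below 0.03 m/s and angular speed of blue_bowl below 0.5 rad/s and distance of white_bowl from where it was at the start of the episode below 0.02 m); the robot touches nothing.
It fails at once if the white bowl is knocked, lifted or turned over (distance of white_bowl from where it was at the start of the episode above 0.03 m or angle between white_bowl's own z axis and vertical below 2.6 rad).
It fails at once if the blue bowl is dropped or thrown: it moves faster than 1.2 m/s while not held (a fall of more than about 7 cm) (linear speed of blue_bowl above 1.2 m/s and contact force between the fingers and blue_bowl below 0.2 N).
It also fails if it takes over 42 s, if anything falls off the work surface, if the arm or the gripper's body presses on something with over 40 N, if the wrist force passes 120 N, or if a joint passes its speed limit or range.

## Working session

There is one attempt and no reset: what is moved stays moved. The work goes in short steps, Python scripts to look and compute and a tool call to move; the robot and the scene stay as the last step left them, time stands still between calls to the robot, and variables do not carry over. Pictures are saved under pics/ and viewed, about 8 in all and at most 12, crops included, and the job is handed in when it is done.

Besides the shell and the picture viewer there is one more tool, called after ">>>" as a command line: name --pt "numbers of a row" for each row, then --argument value for the rest. arm_command: Moves the arm, as the interface text tells. Its arguments: {"type":"object","properties":{"targets":{"type":"array"},"grip":{"type":"number"},"grip_force":{"type":"number"}},"required":["targets"]}

```bash
mkdir -p pics; cat > h.py <<'E'
import numpy as np, cv2
from workcell import bot
from scipy.spatial.transform import Rotation as Ro
def grab(n):
    f=bot.grab_frame(n); f['f']=192/np.tan(np.radians(f['fov_y'])/2); f['R']=np.array(f['R']);f['t']=np.array(f['t']); return f
def cloud(f):
    v,u=np.mgrid[0:384,0:512]; d=f['depth']
    P=np.stack([(u-f['cx'])/f['f']*d,(v-f['cy'])/f['f']*d,d],-1)
    return (P-f['t'])@f['R']
def ray(f,u,v,z):
    c=-f['R'].T@f['t']; d=f['R'].T@np.array([(u-f['cx'])/f['f'],(v-f['cy'])/f['f'],1]); return c+d*(z-c[2])/d[2]
def save(f,n): cv2.imwrite('pics/'+n,f['color'][:,:,::-1])
E
python3 - <<'E'
from h import *
for n in('scene','top'):
    f=grab(n); save(f,n+'0.png'); np.savez('f_'+n+'.npz',**f); print(n,-f['R'].T@f['t'],f['R'][2])
a,b=[cv2.imread(f'pics/{n}0.png') for n in('scene','top')]
cv2.imwrite('pics/both0.png',cv2.resize(np.vstack([a,b]),None,fx=.78,fy=.78))
print(bot.observe())
E
```

```text
scene [-0.03164882 -1.00065076  0.6233023 ] [ 0.38272634  0.82809892 -0.40960069]
top [0.32337865 0.12803674 0.96414401] [ 0.19825361 -0.00459523 -0.98013998]
{'clock': 0.1, 'qpos': array([-1.22520432,  0.52194062, -0.03630115,  1.59992225,  0.02122694,
        1.02109645, -0.11281608]), 'qd': array([-0.00154507, -0.0025867 ,  0.00020677, -0.00240277,  0.00057809,
        0.0021759 , -0.00036888]), 'joint_efforts': array([ 3.53415155e-03, -9.28485632e+01,  1.98373966e+00, -3.70531511e+01,
        1.81144680e-02,  5.21826121e-03, -8.50344077e-05]), 'position': array([0.25238732, 0.57148088, 0.24780247]), 'tool_rot': array([3.14148902e+00, 9.75880018e-04, 1.15496799e+00]), 'force': array([ 0.70699759,  0.24534114, -0.1890066 ]), 'moment': array([ 0.0024078 ,  0.04178818, -0.00150497]), 'grip_width': 0.0853263939417544}
```

View pics/both0.png

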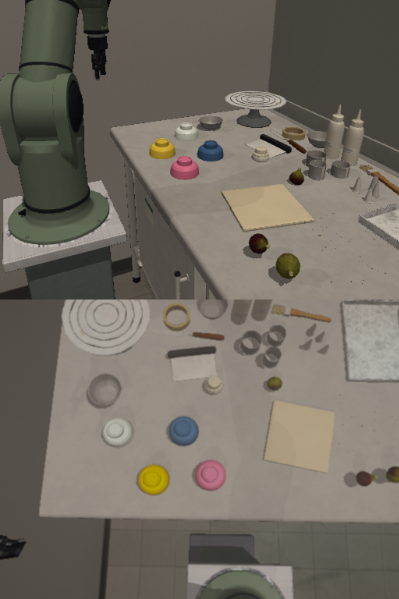

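The picture shows both views stacked. In the lower (top) view the blue bowl is at about (184,430), white (117,432), yellow (153,479), pink (210,475), and the board is centred near (300,435). Measuring next.

```bash
python3 - <<'E'
from h import *
f={k:v for k,v in np.load('f_top.npz').items()}
P=cloud(f); hsv=cv2.cvtColor(f['color'],cv2.COLOR_RGB2HSV)
def rep(n,m):
    m=cv2.morphologyEx(m.astype(np.uint8),cv2.MORPH_OPEN,np.ones((3,3)))
    k,l,s,c=cv2.connectedComponentsWithStats(m)
    for i in range(1,k):
        if s[i,4]<250: continue
        q=P[l==i]; q=q[q[:,2]>-.02]; t=q[q[:,2]>.048]
        lo=np.percentile(q,1,0);hi=np.percentile(q,99,0)
        print(n,s[i],'ctr',c[i].round(1),'cl',((lo+hi)/2).round(3),(hi-lo).round(3),'topz',np.percentile(q[:,2],95).round(3), 'foot', t.mean(0).round(3) if len(t) else '',np.ptp(t,axis=0).round(3) if len(t) else '')
        cs,_=cv2.findContours((l==i).astype(np.uint8),0,2); r=cv2.minAreaRect(max(cs,key=len))
        if n=='board':
            b=cv2.boxPoints(r); w=np.array([ray(f,*p,.009) for p in b]); print(w.round(3),w.mean(0).round(3),np.linalg.norm(np.roll(w,1,0)-w,axis=1).round(3))
H,S,V=[hsv[...,i] for i in range(3)]
rep('blue',(H>98)&(H<125)&(S>90)); rep('yellow',(H>18)&(H<30)&(S>180)); rep('pink',((H>160))&(S>80))
rep('board',(H>10)&(H<25)&(S>60)&(S<140)&(V>150))
# everything standing above the table in the work region
m=(P[...,2]>.02)&(P[...,0]>.25)
k,l,s,c=cv2.connectedComponentsWithStats(m.astype(np.uint8))
for i in range(1,k):
    if s[i,4]>80:
        q=P[l==i]; t=q[q[:,2]>np.percentile(q[:,2],95)-.006]; print('obj',c[i].round(),q.min(0).round(3),q.max(0).round(3),'top',t.mean(0).round(3))
E
```

```text
yellow [ 178  212   38   38 1135] ctr [196.9 230.5] cl [0.402 0.27  0.04 ] [0.087 0.086 0.034] topz 0.054 foot [0.402 0.27  0.068] [0.104 0.168 0.916]
pink [ 251  206   38   39 1160] ctr [269.5 224.9] cl [0.419 0.095 0.037] [0.087 0.086 0.038] topz 0.054 foot [0.42  0.093 0.063] [0.122 0.058 0.916]
board [ 340  130   89   92 6151] ctr [384.5 175.2] cl [ 0.556 -0.198  0.01 ] [0.216 0.217 0.009] topz 0.012 foot [0.323 0.128 0.964] [0. 0. 0.]
[[ 0.475 -0.074  0.009]
 [ 0.677 -0.119  0.009]
 [ 0.636 -0.33   0.009]
 [ 0.437 -0.278  0.009]] [ 0.556 -0.2    0.009] [0.207 0.207 0.216 0.206]
obj [ 25. 128.] [0.25  0.128 0.02 ] [1.032 0.664 0.964] top [0.759 0.627 0.282]
obj [135.  31.] [0.323 0.128 0.106] [0.973 0.574 0.964] top [0.88  0.433 0.116]
obj [273.  11.] [0.323 0.041 0.02 ] [1.048 0.15  0.964] top [0.987 0.093 0.053]
obj [308.  13.] [ 0.323 -0.029  0.021] [0.994 0.128 0.964] top [ 0.951 -0.001  0.143]
obj [335.  11.] [ 0.323 -0.102  0.02 ] [1.012 0.128 0.964] top [ 0.921 -0.057  0.185]
obj [462.  47.] [ 0.323 -0.572  0.02 ] [1.058 0.128 0.964] top [ 0.908 -0.418  0.034]
obj [226.  2
[... 446 characters left out ...]
0.748 0.497 0.964] top [0.702 0.451 0.045]
obj [352. 107.] [ 0.323 -0.141  0.02 ] [0.752 0.128 0.964] top [ 0.729 -0.111  0.062]
obj [274. 108.] [0.323 0.057 0.02 ] [0.753 0.128 0.964] top [0.721 0.087 0.054]
obj [235. 168.] [0.516 0.138 0.02 ] [0.608 0.229 0.058] top [0.564 0.183 0.052]
obj [150. 169.] [0.323 0.128 0.02 ] [0.598 0.441 0.964] top [0.551 0.393 0.066]
obj [270. 225.] [0.323 0.046 0.02 ] [0.467 0.14  0.964] top [0.42  0.093 0.063]
obj [197. 231.] [0.323 0.128 0.02 ] [0.449 0.317 0.964] top [0.402 0.27  0.068]
obj [504. 224.] [ 0.323 -0.485  0.03 ] [0.455 0.128 0.964] top [ 0.427 -0.452  0.088]
obj [467. 229.] [ 0.323 -0.412  0.03 ] [0.439 0.128 0.964] top [ 0.414 -0.375  0.066]
```

```bash
cat >> h.py <<'E'
def go(pos,R,n=1):
    "shift (mm) and turn (deg) per row, in tool axes, to reach the goal in n rows"
    s=bot.observe(); T=Ro.from_euler('xyz',s['tool_rot']); d=T.inv().apply(np.array(pos)-s['position'])*1000
    w=np.degrees((T.inv()*R).as_rotvec()); print('t',s['clock'],'tcp',s['position'].round(4),'q',s['qpos'].round(2),'F',s['force'].round(1),'g',s['grip_width'].round(4))
    print('total',d.round(1),w.round(1),'per row',(d/n).round(1),(w/n).round(2))
def tool(yaw,tilt=0): return Ro.from_euler('z',yaw)*Ro.from_euler('x',np.pi)*Ro.from_euler('x',np.radians(tilt))
E
python3 - <<'E'
from h import *
f={k:v for k,v in np.load('f_top.npz').items()}; P=cloud(f)
g={k:v for k,v in np.load('f_scene.npz').items()}; Q=cloud(g)
for n,c in dict(blue=(.563,.183),white=(.551,.393)).items():
    for X in(P,Q):
        r=np.hypot(X[...,0]-c[0],X[...,1]-c[1]); m=(r<.06)&(X[...,2]>.044)&(X[...,2]<.07); t=X[m]
        print(n,len(t),t.mean(0).round(4),np.ptp(t,axis=0).round(3))
X=P; r=np.hypot(X[...,0]-.5635,X[...,1]-.183)
for a in np.arange(0,.06,.004):
    m=(r>=a)&(r<a+.004); print(a.round(3),np.median(X[m][:,2]).round(4),end='; ')
print()
go([.563,.183,.2],tool(.31),12)
E
```

```text
blue 328 [0.5641 0.183  0.0515] [0.048 0.047 0.013]
blue 140 [0.5637 0.1792 0.0513] [0.051 0.05  0.012]
white 340 [0.5545 0.3962 0.0515] [0.049 0.049 0.014]
white 110 [0.5548 0.3923 0.0512] [0.047 0.057 0.012]
0.0 0.0506; 0.004 0.0501; 0.008 0.0504; 0.012 0.0499; 0.016 0.051; 0.02 0.0534; 0.024 0.0391; 0.028 0.0382; 0.032 0.0372; 0.036 0.0366; 0.04 0.0324; 0.044 0.0242; 0.048 0.0011; 0.052 0.0001; 0.056 0.0004; Traceback (most recent call last):
  File "<stdin>", line 12, in <module>
  File "h.py", line 16, in go
    w=np.degrees((T.inv()*R).as_rotvec()); print('t',s['clock'],'tcp',s['position'].round(4),'q',s['qpos'].round(2),'F',s['force'].round(1),'g',s['grip_width'].round(4))
                                                                                                                                                ^^^^^^^^^^^^^^^^^^^^^
AttributeError: 'float' object has no attribute 'round'
```

```bash
sed -i "s/s\['grip_width'\].round(4)/round(s['grip_width'],4)/" h.py; python3 -c "
from h import *
go([.563,.183,.2],tool(.31),14)"
```

```text
t 0.1 tcp [0.2524 0.5715 0.2478] q [-1.23  0.52 -0.04  1.6   0.02  1.02 -0.11] F [ 0.7  0.2 -0.2] g 0.0853
total [-229.9  441.1   48.1] [ 0.   0.1 48.4] per row [-16.4  31.5   3.4] [0.   0.   3.46]
```

>>> arm_command --pt "-2 37 3 0 0 3.5" --pt "-2 37 3 0 0 3.5" --pt "-2 37 3 0 0 3.5" --pt "-2 37 3 0 0 3.5" --pt "-2 37 3 0 0 3.5" --pt "-2 37 3 0 0 3.5" --pt "-2 37 3 0 0 3.5" --pt "-2 37 3 0 0 3.5" --grip 100 --grip_force 60

```text
clock: 0.9
position: [0.4818, 0.3824, 0.22]
tool_rot: [-3.14, 0.005, 0.658]
force: [0.3, 0.1, -0.5]
grip_width: 0.0854
```

```bash
python3 -c "
from h import *
go([.564,.183,.2],tool(.31),7)"
```

```text
t 0.9 tcp [0.4818 0.3824 0.22  ] q [-0.85  0.54  0.12  1.66 -0.08  0.95 -0.04] F [ 0.3  0.1 -0.5] g 0.0854
total [-56.9 208.1  20. ] [-0.   0.3 20. ] per row [-8.1 29.7  2.9] [-0.    0.04  2.85]
```

>>> arm_command --pt "-3 30 3 0 0 2.9" --pt "-3 30 3 0 0 2.9" --pt "-3 30 3 0 0 2.9" --pt "-3 30 3 0 0 2.9" --pt "-3 30 3 0 0 2.9" --pt "-3 30 3 0 0 2.9" --pt "-3 30 3 0 0 2.9" --pt "0 0 0 5 0 0"

```text
clock: 1.7
position: [0.5668, 0.1772, 0.1955]
tool_rot: [-3.058, 0.009, 0.284]
force: [-0.3, 1.2, -1.7]
grip_width: 0.0854
```

```bash
python3 -c "
from h import *
go([.564,.183,.16],tool(.31,-30),5);go([.564,.183,.16],tool(.31,30),5)"
```

```text
t 1.7 tcp [0.5668 0.1772 0.1955] q [-0.48  0.55  0.18  1.74 -0.23  0.88  0.1 ] F [-0.3  1.2 -1.7] g 0.0854
total [-0.7 -3.3 35.9] [-34.8   0.9  -1.3] per row [-0.1 -0.7  7.2] [-6.96  0.17 -0.27]
t 1.7 tcp [0.5668 0.1772 0.1955] q [-0.48  0.55  0.18  1.74 -0.23  0.88  0.1 ] F [-0.3  1.2 -1.7] g 0.0854
total [-0.7 -3.3 35.9] [25.2  0.1 -1.6] per row [-0.1 -0.7  7.2] [ 5.04  0.01 -0.32]
```

>>> arm_command --pt "0 0 10 6 0 0" --pt "0 -2 20 6 0 0" --pt "0 -4 20 6 0 0" --pt "0 -6 20 6 0 0" --pt "0 0 10 0 0 0" --pt "0 0 0 0 0 0" --grip 70

```text
clock: 2.3
position: [0.558, 0.208, 0.1213]
tool_rot: [-2.624, 0.007, 0.277]
force: [0.1, 0.9, -0.1]
grip_width: 0.0597
```

```bash
python3 -c "
from h import *
go([.564,.182,.09],tool(.31,30),3)"
```

```text
t 2.3 tcp [0.558  0.208  0.1213] q [-0.12  0.71 -0.12  1.77 -0.62  0.82  0.53] F [ 0.1  0.9 -0.1] g 0.0597
total [-1.1 38.7 14. ] [ 0.3 -0.6 -1.9] per row [-0.4 12.9  4.7] [ 0.1  -0.2  -0.62]
```

>>> arm_command --pt "0 13 5 0 0 -0.6" --pt "0 13 5 0 0 -0.6" --pt "0 13 5 0 0 -0.6" --pt "0 0 0 0 0 0" --pt "0 0 0 0 0 0"

```text
clock: 2.8
position: [0.5668, 0.1817, 0.0882]
tool_rot: [-2.632, -0.013, 0.312]
force: [-0.0, -0.2, -0.1]
grip_width: 0.0595
```

```bash
python3 - <<'E'
from h import *
go([.564,.181,.075],tool(.31,30),2)
f=grab('scene'); g=grab('top'); save(f,'s1.png'); save(g,'t1.png'); np.savez('f1s.npz',**f)
c=f['R']@np.array([.563,.183,.09])+f['t']; u,v=int(c[0]/c[2]*f['f']+f['cx']),int(c[1]/c[2]*f['f']+f['cy']); print('tcp px',u,v)
a=cv2.resize(cv2.imread('pics/s1.png')[v-60:v+40,u-70:u+70],None,fx=5,fy=5,interpolation=cv2.INTER_CUBIC); cv2.imwrite('pics/s1c.png',a)
E
```

```text
t 2.8 tcp [0.5668 0.1817 0.0882] q [-0.07  0.76 -0.12  1.76 -0.61  0.79  0.62] F [-0.  -0.2 -0.1] g 0.0595
total [-3.   6.3 11.6] [ 0.8 -0.6  0.5] per row [-1.5  3.1  5.8] [ 0.39 -0.28  0.23]
tcp px 268 171
```

View pics/s1c.png

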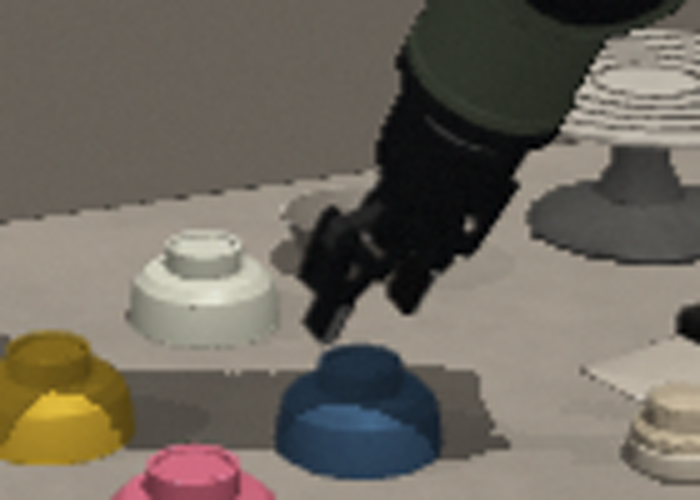

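The crop shows the tilted open fingers just above the blue bowl's foot, with tips at about (325,335) and (405,305), clear of the white bowl. Next I take the tip heights from depth.

```bash
python3 - <<'E'
from h import *
f={k:v for k,v in np.load('f1s.npz').items()}; P=cloud(f)
s=bot.observe(); T=Ro.from_euler('xyz',s['tool_rot'])
m=(f['color'].max(2)<45)&(np.linalg.norm(P-s['position'],axis=2)<.07); q=P[m]; L=T.inv().apply(q-s['position'])*1000
for sg in(-1,1):
    a=L[L[:,0]*sg>5]; print(sg,len(a),'max z',np.sort(a[:,2])[-6:].round(1),'x of tips',a[a[:,2]>np.max(a[:,2])-8][:,0].round(0),'y',np.ptp(a[a[:,2]>np.max(a[:,2])-8][:,1]).round(1))
print('min world z',np.sort(q[:,2])[:5])
E
```

```text
-1 92 max z [-1.9 -1.7 -1.5 -1.4  1.5  4.2] x of tips [-40. -40. -43. -35. -42. -40. -38. -36.] y 13.3
1 114 max z [4.6 6.2 7.3 7.5 7.8 7.9] x of tips [34. 34. 34. 33. 31. 30. 31. 32. 31. 34. 30. 32. 32.] y 19.8
min world z [0.07785381 0.08059309 0.08073567 0.0811756  0.08177838]
```

```bash
python3 -c "
from h import *
go([.564,.184,.057],tool(.31,30),4)"
```

```text
t 2.9 tcp [0.5667 0.1818 0.0884] q [-0.07  0.76 -0.12  1.76 -0.61  0.79  0.62] F [ 0.3 -0.3 -0.1] g 0.0595
total [-2.3 12.7 28.8] [ 0.8 -0.6  0.5] per row [-0.6  3.2  7.2] [ 0.19 -0.14  0.11]
```

>>> arm_command --pt "-0.5 3 7 0 0 0" --pt "-0.5 3 7 0 0 0" --pt "-0.5 3 7 0 0 0" --pt "-0.5 3 7 0 0 0" --pt "0 0 0 0 0 0" --grip 75

```text
clock: 3.4
position: [0.5637, 0.1856, 0.0559]
tool_rot: [-2.632, -0.013, 0.313]
force: [0.0, -0.3, 0.1]
grip_width: 0.0639
```

```bash
python3 -c "
from h import *
go([.564,.184,.055],tool(.31,30),1)"
```

```text
t 3.4 tcp [0.5637 0.1856 0.0559] q [-0.07  0.81 -0.14  1.77 -0.63  0.73  0.66] F [ 0.  -0.3  0.1] g 0.0639
total [-0.3  1.8  0.1] [ 0.8 -0.6  0.5] per row [-0.3  1.8  0.1] [ 0.77 -0.58  0.53]
```

Close on the foot.

>>> arm_command --pt "0 0 0 0 0 0" --pt "0 0 0 0 0 0" --pt "0 0 0 0 0 0" --pt "0 0 0 0 0 0" --pt "0 0 0 0 0 0" --pt "0 0 0 0 0 0" --grip 40 --grip_force 70

```text
clock: 4.0
position: [0.5641, 0.1851, 0.0565]
tool_rot: [-2.632, -0.014, 0.313]
force: [0.8, -0.6, -1.6]
grip_width: 0.0463
```

>>> arm_command --pt "0 0 0 0 0 0" --pt "0 0 0 0 0 0"

```text
clock: 4.2
position: [0.5641, 0.1852, 0.0565]
tool_rot: [-2.632, -0.014, 0.313]
force: [0.5, 0.0, -1.5]
grip_width: 0.0469
```

```bash
python3 - <<'E'
from h import *
go([.564,.184,.155],tool(.31,30),5)
f=grab('scene'); save(f,'s2.png'); g=grab('top'); save(g,'t2.png')
a=cv2.imread('pics/s2.png')[111:211,198:338]; 
p=g['R']@np.array([.564,.183,.054])+g['t'];u,v=int(p[0]/p[2]*g['f']+g['cx']),int(p[1]/p[2]*g['f']+g['cy'])
b=cv2.imread('pics/t2.png')[v-50:v+50,u-50:u+50]
cv2.imwrite('pics/c2.png',cv2.resize(np.hstack([a,b]),None,fx=3.3,fy=3.3,interpolation=cv2.INTER_CUBIC))
E
```

```text
t 4.2 tcp [0.5641 0.1852 0.0565] q [-0.07  0.81 -0.14  1.77 -0.63  0.73  0.66] F [ 0.5  0.  -1.5] g 0.0469
total [  0.9 -47.1 -86.5] [ 0.8 -0.6  0.5] per row [  0.2  -9.4 -17.3] [ 0.16 -0.12  0.1 ]
```

View pics/c2.png

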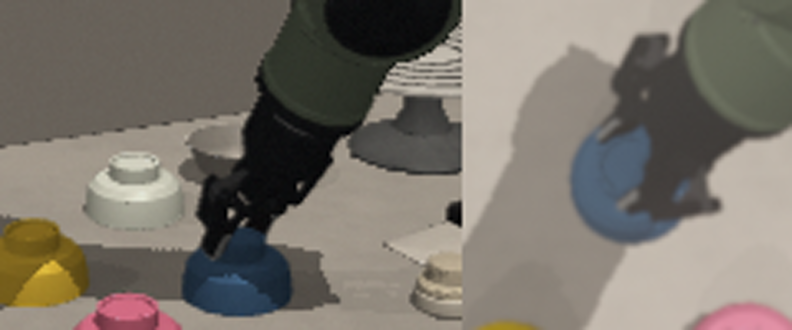

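The picture shows the fingers closed across the blue bowl's foot (tips near (610,132) and (628,205) in the right crop), straddling its centre, and the bowl undisturbed. Lifting.

>>> arm_command --pt "0 -5 -9 0 0 0" --pt "0 -10 -17 0 0 0" --pt "0 -10 -17 0 0 0" --pt "0 -10 -17 0 0 0" --pt "0 -10 -17 0 0 0" --pt "0 -10 -17 0 0 0" --pt "0 0 0 0 0 0"

```text
clock: 5.0
position: [0.5615, 0.1868, 0.1734]
tool_rot: [-2.632, -0.014, 0.313]
force: [-0.3, -0.3, -1.7]
grip_width: 0.0464
```

```bash
python3 - <<'E'
from h import *
go([.57,-.05,.2],tool(-.08,-20),8)
f=grab('scene'); save(f,'s3.png')
P=cloud(f);hsv=cv2.cvtColor(f['color'],cv2.COLOR_RGB2HSV); m=(hsv[...,0]>98)&(hsv[...,0]<125)&(hsv[...,1]>90)&(abs(P[...,1]-.18)<.1); q=P[m]; print(len(q),q.min(0),q.max(0))
a=cv2.imread('pics/s3.png')[91:211,198:338]
cv2.imwrite('pics/c3.png',cv2.resize(a,None,fx=3.5,fy=3.5,interpolation=cv2.INTER_CUBIC))
E
```

```text
t 5.0 tcp [0.5615 0.1868 0.1734] q [-0.1   0.63 -0.09  1.74 -0.58  0.92  0.53] F [-0.3 -0.3 -1.7] g 0.0464
total [ -64.4  185.5 -135.3] [-48.7   1.1  23.2] per row [ -8.   23.2 -16.9] [-6.09  0.13  2.9 ]
628 [0.5121194  0.09831028 0.11788237] [0.60366138 0.21032339 0.27211328]
```

View pics/c3.png

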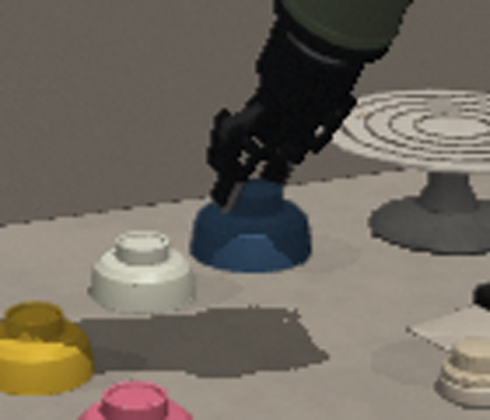

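The bowl hangs level in the jaws (at about (250,230)), clear of the white bowl. I now carry it across and tilt it on the way.

```bash
cat >> h.py <<'E'
from scipy.spatial.transform import Slerp
def rows(pos,R,n):
    "print n rows, straight line and even turn, each in the axes as they then stand"
    s=bot.observe(); T=Ro.from_euler('xyz',s['tool_rot']); K=Slerp([0,1],Ro.concatenate([T,R])); p0=s['position']; pos=np.array(pos)
    print('t',s['clock'],'tcp',p0.round(4),s['tool_rot'].round(2),'q',s['qpos'].round(2),'F',s['force'].round(1),'g',round(s['grip_width'],4))
    for i in range(n):
        A=K(i/n); d=A.inv().apply(pos-p0)*1000/n; w=np.degrees((A.inv()*K((i+1)/n)).as_rotvec()); print(np.r_[d.round(0),w.round(1)].tolist())
E
python3 -c "
from h import *
rows([.55,-.21,.21],tool(-.25,-20),16)"
```

```text
t 5.05 tcp [0.5611 0.1867 0.1721] [-2.63 -0.01  0.31] q [-0.1   0.63 -0.09  1.74 -0.58  0.92  0.53] F [ 0.7  0.3 -2.6] g 0.0467
[-8.0, 19.0, -14.0, -3.0, 0.1, 2.1]
[-8.0, 20.0, -13.0, -3.0, 0.1, 2.1]
[-7.0, 21.0, -11.0, -3.0, 0.1, 2.1]
[-6.0, 22.0, -10.0, -3.0, 0.1, 2.1]
[-5.0, 23.0, -9.0, -3.0, 0.1, 2.1]
[-4.0, 23.0, -8.0, -3.0, 0.1, 2.1]
[-3.0, 24.0, -7.0, -3.0, 0.1, 2.1]
[-3.0, 24.0, -6.0, -3.0, 0.1, 2.1]
[-2.0, 24.0, -4.0, -3.0, 0.1, 2.1]
[-1.0, 25.0, -3.0, -3.0, 0.1, 2.1]
[0.0, 25.0, -2.0, -3.0, 0.1, 2.1]
[1.0, 25.0, -0.0, -3.0, 0.1, 2.1]
[2.0, 25.0, 1.0, -3.0, 0.1, 2.1]
[3.0, 25.0, 2.0, -3.0, 0.1, 2.1]
[4.0, 24.0, 4.0, -3.0, 0.1, 2.1]
[5.0, 24.0, 5.0, -3.0, 0.1, 2.1]
```

>>> arm_command --pt "-8 19 -14 -3 0 2" --pt "-8 20 -13 -3 0 2" --pt "-7 21 -11 -3 0 2" --pt "-6 22 -10 -3 0 2" --pt "-5 23 -9 -3 0 2" --pt "-4 23 -8 -3 0 2" --pt "-3 24 -7 -3 0 2" --pt "-3 24 -6 -3 0 2"

```text
clock: 5.85
position: [0.5523, -0.0179, 0.1882]
tool_rot: [-3.075, 0.079, 0.04]
force: [0.8, -0.4, -2.1]
grip_width: 0.0466
```

```bash
python3 -c "
from h import *
rows([.55,-.21,.21],tool(-.25,-20),8)"
```

```text
t 5.85 tcp [ 0.5523 -0.0179  0.1882] [-3.08  0.08  0.04] q [-0.21  0.53  0.25  1.79 -0.24  0.92  0.2 ] F [ 0.8 -0.4 -2.1] g 0.0466
[-1.0, 24.0, -4.0, -2.9, 0.3, 2.1]
[-1.0, 24.0, -3.0, -2.9, 0.3, 2.1]
[0.0, 24.0, -2.0, -2.9, 0.3, 2.1]
[1.0, 24.0, -1.0, -2.9, 0.3, 2.1]
[2.0, 24.0, 1.0, -2.9, 0.3, 2.1]
[3.0, 24.0, 2.0, -2.9, 0.3, 2.1]
[4.0, 24.0, 3.0, -2.9, 0.3, 2.1]
[5.0, 23.0, 4.0, -2.9, 0.3, 2.1]
```

>>> arm_command --pt "-1 24 -4 -3 0.3 2" --pt "-1 24 -3 -3 0.3 2" --pt "0 24 -2 -3 0.3 2" --pt "1 24 -1 -3 0.3 2" --pt "2 24 1 -3 0.3 2" --pt "3 24 2 -3 0.3 2" --pt "4 24 3 -3 0.3 2" --pt "5 23 4 -3 0.3 2"

```text
clock: 6.65
position: [0.5467, -0.2167, 0.2096]
tool_rot: [2.758, -0.001, -0.237]
force: [0.3, -0.7, -2.1]
grip_width: 0.0465
```

```bash
python3 -c "
from h import *
rows([.55,-.22,.17],tool(-.28,-70),8)"
```

```text
t 6.65 tcp [ 0.5467 -0.2167  0.2096] [ 2.76 -0.   -0.24] q [-0.32  0.6   0.58  1.8   0.09  0.85 -0.12] F [ 0.3 -0.7 -2.1] g 0.0465
[0.0, -2.0, 5.0, -6.0, -0.2, 0.2]
[1.0, -2.0, 5.0, -6.0, -0.2, 0.2]
[1.0, -3.0, 4.0, -6.0, -0.2, 0.2]
[1.0, -3.0, 4.0, -6.0, -0.2, 0.2]
[1.0, -3.0, 4.0, -6.0, -0.2, 0.2]
[1.0, -4.0, 3.0, -6.0, -0.2, 0.2]
[1.0, -4.0, 3.0, -6.0, -0.2, 0.2]
[1.0, -4.0, 2.0, -6.0, -0.2, 0.2]
```

>>> arm_command --pt "0 -2 3 -6 0 0" --pt "0 -2 3 -6 0 0" --pt "0 -2 3 -6 0 0" --pt "1 -3 3 -6 0 0" --pt "1 -3 3 -6 0 0" --pt "1 -3 3 -6 0 0" --pt "1 -3 2 -6 0 0" --pt "1 -3 2 -6 0 0"

```text
clock: 7.45
position: [0.5508, -0.2209, 0.1775]
tool_rot: [1.89, -0.005, -0.239]
force: [-0.5, 0.3, -1.3]
grip_width: 0.0467
```

```bash
python3 - <<'E'
from h import *
rows([.55,-.22,.11],tool(-.28,-78),4)
f=grab('scene'); save(f,'s4.png'); g=grab('top'); save(g,'t4.png')
cv2.imwrite('pics/c4.png',cv2.resize(np.hstack([cv2.imread('pics/s4.png')[90:330,200:480],cv2.imread('pics/t4.png')[90:330,240:500]]),None,fx=1.45,fy=1.45))
E
```

```text
t 7.45 tcp [ 0.5508 -0.2209  0.1775] [ 1.89 -0.   -0.24] q [-0.74  1.19  0.89  1.76  0.42  0.97 -0.64] F [-0.5  0.3 -1.3] g 0.0467
[-0.0, -16.0, 5.0, -1.6, -0.6, 0.1]
[-0.0, -16.0, 5.0, -1.6, -0.6, 0.1]
[-0.0, -16.0, 4.0, -1.6, -0.6, 0.1]
[-0.0, -16.0, 4.0, -1.6, -0.6, 0.1]
```

View pics/c4.png

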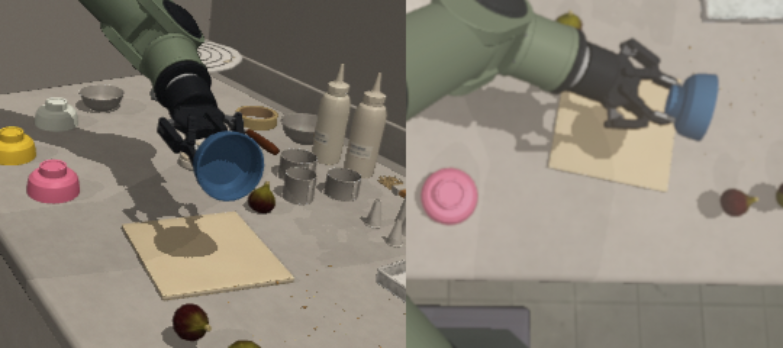

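The picture shows the bowl held with its mouth turned to the scene camera and slightly upward (left crop, (230,165)), above and just ahead of the board. Lowering now.

>>> arm_command --pt "0 -19 6 0 0 0" --pt "0 -19 6 0 0 0" --pt "0 -19 6 0 0 0" --pt "0 -19 6 0 0 0" --pt "0 -19 6 0 0 0" --pt "0 0 0 0 0 0"

```text
clock: 8.15
position: [0.5505, -0.2197, 0.0697]
tool_rot: [1.902, -0.001, -0.24]
force: [-0.3, -0.3, -1.4]
grip_width: 0.046
```

```bash
python3 - <<'E'
from h import *
rows([.55,-.22,.05],tool(-.24,-72),4)
f=grab('scene'); P=cloud(f);hsv=cv2.cvtColor(f['color'],cv2.COLOR_RGB2HSV); m=(hsv[...,0]>98)&(hsv[...,0]<125)&(hsv[...,1]>90)&(np.linalg.norm(P-[.55,-.22,.07],axis=2)<.11); q=P[m]; print(len(q),'bowl',np.percentile(q,[0.5,99.5],axis=0).round(3))
h=q[q[:,1]<np.percentile(q[:,1],20)]
E
```

```text
t 8.15 tcp [ 0.5505 -0.2197  0.0697] [ 1.9  -0.   -0.24] q [-0.7   1.35  0.81  1.71  0.36  0.91 -0.73] F [-0.3 -0.3 -1.4] g 0.046
[-0.0, -5.0, 2.0, -0.2, 0.0, -0.0]
[-0.0, -5.0, 2.0, -0.2, 0.0, -0.0]
[-0.0, -5.0, 2.0, -0.2, 0.0, -0.0]
[-0.0, -5.0, 2.0, -0.2, 0.0, -0.0]
1644 bowl [[ 0.491 -0.288  0.035]
 [ 0.585 -0.232  0.13 ]]
```

>>> arm_command --pt "0 -5 2 0 0 0" --pt "0 -5 2 0 0 0" --pt "0 -5 2 0 0 0" --pt "0 -3 1 0 0 0" --pt "0 0 0 0 0 0"

```text
clock: 8.7
position: [0.5515, -0.2211, 0.0531]
tool_rot: [1.903, -0.005, -0.241]
force: [-0.3, 0.2, -2.4]
grip_width: 0.0468
```

>>> arm_command --pt "0 -2 0.6 0 0 0" --pt "0 -2 0.6 0 0 0" --pt "0 0 0 0 0 0"

```text
clock: 9.0
position: [0.5517, -0.2208, 0.0489]
tool_rot: [1.903, -0.006, -0.241]
force: [-0.2, -0.5, -1.7]
grip_width: 0.0466
```

>>> arm_command --pt "0 -2 0.6 0 0 0" --pt "0 -1 0.3 0 0 0" --pt "0 0 0 0 0 0"

```text
clock: 9.3
position: [0.5518, -0.2207, 0.0461]
tool_rot: [1.902, -0.006, -0.241]
force: [-0.5, 0.8, -0.4]
grip_width: 0.0471
```

>>> arm_command --pt "0 -1.5 0.5 0 0 0" --pt "0 0 0 0 0 0"

```text
clock: 9.5
position: [0.552, -0.2209, 0.0457]
tool_rot: [1.9, -0.006, -0.241]
force: [-0.6, -1.9, -0.1]
grip_width: 0.0463
```

```bash
python3 - <<'E'
from h import *
go([.55,-.22,.05],tool(-.24,-72))
f=grab('scene'); save(f,'s5.png')
cv2.imwrite('pics/c5.png',cv2.resize(cv2.imread('pics/s5.png')[170:320,260:420],None,fx=4,fy=4,interpolation=cv2.INTER_CUBIC))
E
```

```text
t 9.5 tcp [ 0.552  -0.2209  0.0457] q [-0.69  1.39  0.8   1.69  0.35  0.9  -0.75] F [-0.6 -1.9 -0.1] g 0.0463
total [-2.1  3.9 -1.8] [-0.9 -0.  -0.4] per row [-2.1  3.9 -1.8] [-0.86 -0.04 -0.37]
```

View pics/c5.png

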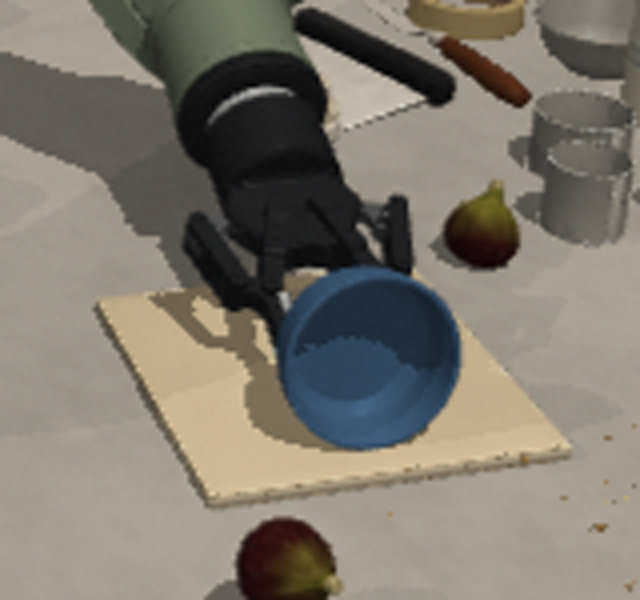

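The rim's lower edge rests on the board (crop (370,445)), with the mouth tilted slightly up. Force has gone to about zero from the weight, so I release.

>>> arm_command --pt "0 0 0 0 0 0" --pt "0 0 0 0 0 0" --pt "0 0 0 0 0 0" --pt "0 0 0 0 0 0" --pt "0 0 0 0 0 0" --grip 100

```text
clock: 10.05
position: [0.5518, -0.2209, 0.0451]
tool_rot: [1.901, -0.006, -0.242]
force: [0.0, 0.1, -0.7]
grip_width: 0.0855
```

```bash
python3 - <<'E'
from h import *
go([.55,-.22,.05],tool(-.24,-72))
f=grab('scene'); save(f,'s6.png')
cv2.imwrite('pics/c6.png',cv2.resize(cv2.imread('pics/s6.png')[170:320,260:420],None,fx=4,fy=4,interpolation=cv2.INTER_CUBIC))
E
```

```text
t 10.05 tcp [ 0.5518 -0.2209  0.0451] q [-0.69  1.39  0.8   1.69  0.35  0.9  -0.75] F [ 0.   0.1 -0.7] g 0.0855
total [-2.   4.5 -2. ] [-0.9 -0.  -0.4] per row [-2.   4.5 -2. ] [-0.93 -0.03 -0.36]
```

View pics/c6.png

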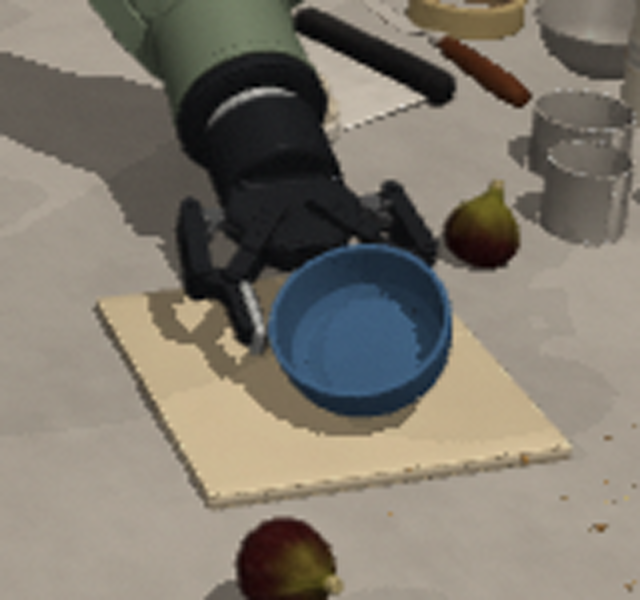

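The bowl has rocked back and leans partly upright against the hand (crop (360,330)). Backing off slowly along the fingers lets it settle onto its foot.

>>> arm_command --pt "0 0 -8 0 0 0" --pt "0 0 -8 0 0 0" --pt "0 0 -8 0 0 0" --pt "0 0 -8 0 0 0" --pt "0 0 -8 0 0 0" --pt "0 0 -8 0 0 0" --pt "0 0 -8 0 0 0" --pt "0 0 -8 0 0 0"

```text
clock: 10.9
position: [0.5676, -0.1567, 0.0678]
tool_rot: [1.901, -0.006, -0.241]
force: [-0.0, -1.6, -0.6]
grip_width: 0.0853
```

>>> arm_command --pt "0 0 -12 0 0 0" --pt "0 0 -12 0 0 0" --pt "0 0 -12 0 0 0" --pt "0 0 -12 0 0 0" --pt "0 0 0 0 0 0" --pt "0 0 0 0 0 0"

```text
clock: 11.5
position: [0.58, -0.107, 0.0852]
tool_rot: [1.902, -0.007, -0.239]
force: [-0.1, -1.2, -0.5]
grip_width: 0.0852
```

```bash
python3 - <<'E'
from h import *
go([.55,-.1,.05],tool(-.24,-72))
f=grab('scene'); save(f,'s7.png'); g=grab('top'); save(g,'t7.png')
for h in(f,g):
    P=cloud(h);hsv=cv2.cvtColor(h['color'],cv2.COLOR_RGB2HSV); m=(hsv[...,0]>98)&(hsv[...,0]<125)&(hsv[...,1]>90)&(np.linalg.norm(P-[.55,-.2,.04],axis=2)<.14); q=P[m]; lo,hi=np.percentile(q,[1,99],axis=0); print(len(q),lo.round(3),hi.round(3),((lo+hi)/2).round(3))
    t=q[q[:,2]>.056]; 
    if len(t)>9: A=np.c_[t[:,:2],np.ones(len(t))]; print('rim',len(t),np.ptp(t,axis=0).round(3),((t.min(0)+t.max(0))/2).round(3),'slopes',np.linalg.lstsq(A,t[:,2],rcond=None)[0].round(3))
cv2.imwrite('pics/c7.png',cv2.resize(np.hstack([cv2.imread('pics/s7.png')[150:330,260:440],cv2.imread('pics/t7.png')[90:270,270:450]]),None,fx=2.2,fy=2.2,interpolation=cv2.INTER_CUBIC))
E
```

```text
t 11.5 tcp [ 0.58   -0.107   0.0852] q [-0.8   1.32  0.77  1.58  0.3   1.14 -0.71] F [-0.1 -1.2 -0.5] g 0.0852
total [-31.  -32.9  11.7] [-1.  -0.2 -0.4] per row [-31.  -32.9  11.7] [-0.99 -0.16 -0.36]
1227 [ 0.522 -0.272  0.012] [ 0.617 -0.176  0.064] [ 0.569 -0.224  0.038]
rim 312 [0.098 0.1   0.01 ] [ 0.568 -0.223  0.061] slopes [-0.003 -0.006  0.061]Traceback (most recent call last):
  File "<stdin>", line 5, in <module>
    return _quantile_unchecked(
        a, q, axis, out, overwrite_input, method, keepdims, weights)
    return _ureduce(a,
                    func=_quantile_ureduce_func,
    ...<5 lines>...
                    overwrite_input=overwrite_input,
                    method=method)
    r = func(a, **kwargs)
    result = _quantile(arr,
                       quantiles=q,
    ...<2 lines>...
                       out=out,
                       weights=wgt)
    slices_having_nans = np.isnan(arr[-1, ...])
                                  ~~~^^^^^^^^^
IndexError: index -1 is out of bounds for axis 0 with size 0
```

The bowl measures upright: rim level at 61 mm, slope under 0.01, centre about (0.568, -0.223). I back off further and make the final check.

>>> arm_command --pt "0 10 -25 0 0 0" --pt "0 20 -30 0 0 0" --pt "0 25 -30 0 0 0" --pt "0 25 -30 0 0 0" --pt "0 25 -20 0 0 0" --pt "0 25 -20 0 0 0" --pt "0 0 0 0 0 0" --pt "0 0 0 0 0 0"

```text
clock: 12.4
position: [0.6021, -0.0069, 0.2632]
tool_rot: [1.897, -0.003, -0.248]
force: [-0.7, -0.3, -0.1]
grip_width: 0.0854
```

```bash
python3 - <<'E'
from h import *
s=bot.observe(); print(s['clock'],s['position'],s['force'])
for n in('scene','top'):
    h=grab(n); save(h,n+'8.png'); P=cloud(h);hsv=cv2.cvtColor(h['color'],cv2.COLOR_RGB2HSV); m=(hsv[...,0]>98)&(hsv[...,0]<125)&(hsv[...,1]>90)&(np.linalg.norm(P-[.55,-.2,.04],axis=2)<.14)&(P[...,2]>.056); t=P[m]
    if len(t)>9:
        c=(t.min(0)+t.max(0))/2; A=np.c_[t[:,:2],np.ones(len(t))]; d=Ro.from_euler('z',12.5,degrees=True).apply(c-[.556,-.2,0]); print(n,len(t),np.ptp(t,axis=0).round(3),c.round(3),'slopes',np.linalg.lstsq(A,t[:,2],rcond=None)[0].round(3),'in board',d.round(3))
    r=np.hypot(P[...,0]-.5545,P[...,1]-.395); t=P[(r<.06)&(P[...,2]>.044)&(P[...,2]<.07)]; print('white',len(t),t.mean(0).round(4) if len(t) else '')
cv2.imwrite('pics/c8.png',np.hstack([cv2.resize(cv2.imread('pics/scene8.png'),(400,300)),cv2.resize(cv2.imread('pics/top8.png'),(400,300))]))
E
```

```text
12.4 [ 0.60214265 -0.00685178  0.26324871] [-0.74947284 -0.27530437 -0.10502621]
scene 321 [0.098 0.099 0.01 ] [ 0.569 -0.224  0.061] slopes [ 0.001 -0.009  0.058] in board [ 0.018 -0.02   0.061]
white 113 [0.5542 0.3917 0.0512]
white 77 [0.5461 0.3806 0.0517]
```

View pics/c8.png

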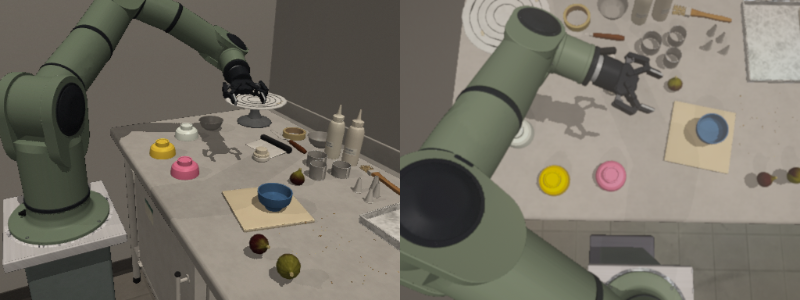

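The blue bowl stands upright on the board ((275,197) left, (711,128) right). The white bowl is unmoved ((187,130) left), and the arm is clear.

```bash
python3 -c "
from h import *
print(bot.job_done())"
```

```text
the job is handed in; nothing more can be done
None
```

The blue bowl is standing the right way up on its foot on the cake board, and I handed the job in at about 12.5 s of the 42 s allowed. No verdict is reported.

**What I did:** I gripped the bowl across its foot with the tool tilted 30°, lifted it and carried it to the board. I turned it about 100° over and lowered its rim edge onto the board until the board took its weight. Then I let go, and it rocked back against the hand and settled onto its foot as I backed away.

**Last checks, from the scene camera:**
- **Blue bowl:** the rim is level (slope under 0.01) at 61 mm, against 63 mm expected. Its centre is about 18 mm and -20 mm from the board's centre along the edges, where 80 mm is allowed.
- **White bowl:** it is within 1 mm of where it first measured, still upside down.
- **Arm:** it is clear of everything.

**Checks that failed or disagreed:**
- The top camera gave no second reading of the blue bowl, because the colour and depth mask found no points, though its picture shows the bowl upright on the board.
- The top camera put the white bowl about 18 mm off, but the arm was hiding part of it, so I relied on the scene camera.
- The gripper read about 46.5 mm on the 50 mm foot. The bowl did not slip.

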